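Find the full screw tin by its weight

TASK

Only weight tells which of the three identical closed screw tins in the tray is the full one: heft them one at a time from left to right as the robot sees them, lifting each straight up well clear of the tray for a moment and setting it back upright where it stood. Then hold the heaviest up, still and upright, at least 15 cm above the bench, with the other two in their places; finish while still holding it, and leave the other things alone.

Things in the scene. Friction and masses are not known exactly. Their poses are not given: they have to be found in the camera images.
- tray: fixed low wooden tray, 148 x 424 mm; floor top 8 mm above the bench, front and back battens 18 mm high, end boards 26 mm. Origin: centre of its underside, on the bench; y runs along the row of tins towards the left-hand place, x towards the back. Places (cork mats) at y = +120 mm (left), 0 (middle), -120 mm (right), x = 0; tins stand up to 9 mm off them
- tin_a: one of three identical-looking closed round tins of plain grey metal, 56 mm diameter, 90 mm high, the lid (top 22 mm) fixed; straight sides. Origin: centre of its underside, z up. Contents do not shift. Each weighs 0.2 to 0.85 kg, the heaviest at least 1.4 times the next and 0.15 kg more. Which tin is in which place varies; the name says nothing of the weight
- tin_b: one of three identical-looking closed round tins of plain grey metal, 56 mm diameter, 90 mm high, the lid (top 22 mm) fixed; straight sides. Origin: centre of its underside, z up. Contents do not shift. Each weighs 0.2 to 0.85 kg, the heaviest at least 1.4 times the next and 0.15 kg more. Which tin is in which place varies; the name says nothing of the weight
- tin_c: one of three identical-looking closed round tins of plain grey metal, 56 mm diameter, 90 mm high, the lid (top 22 mm) fixed; straight sides. Origin: centre of its underside, z up. Contents do not shift. Each weighs 0.2 to 0.85 kg, the heaviest at least 1.4 times the next and 0.15 kg more. Which tin is in which place varies; the name says nothing of the weight
- sanding_block: bystander: cork sanding block, 63 x 111 x 36 mm, lying to the left of the tray; origin under its centre
- screwdriver: bystander: screwdriver with a yellow handle, 204 mm long, lying behind the tray; origin under its centre
- masking_tape: bystander: roll of masking tape lying flat between robot and tray, 104 mm diameter, 24 mm high; origin under its centre
- turned_foot: bystander: turned wooden furniture foot, 50 mm diameter, 86 mm high, standing to the right of the tray; origin under its centre
Mind the look-alikes: they are no part of the job. What is shaped like the tin_c but blue is not meant. Leave any turquoise look-alike of the tin_b alone.

How it is judged (in metres and radians):
On the way, in this order (a step that is already met when the one before it is completed fails the run):
1. the left-hand tin is hefted: held in the fingers, clear of the tray (((z of tin_a in the frame of tray above 0.03 m and contact force between the fingers and tin_a above 1 N and y of tin_a in the frame of tray above 0.07 m) or (z of tin_b in the frame of tray above 0.03 m and contact force between the fingers and tin_b above 1 N and y of tin_b in the frame of tray above 0.07 m) or (z of tin_c in the frame of tray above 0.03 m and contact force between the fingers and tin_c above 1 N and y of tin_c in the frame of tray above 0.07 m))), for 0.3 s.
2. then the middle tin is hefted (((z of tin_a in the frame of tray above 0.03 m and contact force between the fingers and tin_a above 1 N and y of tin_a in the frame of tray between -0.05 and 0.05 m) or (z of tin_b in the frame of tray above 0.03 m and contact force between the fingers and tin_b above 1 N and y of tin_b in the frame of tray between -0.05 and 0.05 m) or (z of tin_c in the frame of tray above 0.03 m and contact force between the fingers and tin_c above 1 N and y of tin_c in the frame of tray between -0.05 and 0.05 m))), for 0.3 s.
3. then the right-hand tin is hefted (((z of tin_a in the frame of tray above 0.03 m and contact force between the fingers and tin_a above 1 N and y of tin_a in the frame of tray below -0.07 m) or (z of tin_b in the frame of tray above 0.03 m and contact force between the fingers and tin_b above 1 N and y of tin_b in the frame of tray below -0.07 m) or (z of tin_c in the frame of tray above 0.03 m and contact force between the fingers and tin_c above 1 N and y of tin_c in the frame of tray below -0.07 m))), for 0.3 s.
At the end, for the whole second after the job is handed in: One tin is held in the fingers, underside over 0.14 m above the bench, within 0.3 rad of upright, still, off tray and tins; the other two stand in the tray untouched, upright within 0.1 rad, under 40 mm from where they started, each pressing under 5.2 N (the heaviest weighs over 6 N) (((height (world z) of tin_a above 0.14 m and angle between tin_a's own z axis and vertical below 0.3 rad and linear speed of each of tin_a, tin_b, tin_c below 0.03 m/s and contact force between the fingers and tin_a above 1 N and contact force between tin_a and tray below 0.1 N and contact force between tin_b and tray between 1.5 and 5.2 N and angle between each of tin_b, tin_c's own z axis and vertical below 0.1 rad and distance of each of tin_b, tin_c from where it was at the start of the episode below 0.04 m and contact force between each of tin_b, tin_c and tin_a below 0.1 N and contact force between each of the arm, the fingers and tin_b below 0.1 N and contact force between tin_c and tray between 1.5 and 5.2 N and contact force between each of the arm, the fingers and tin_c below 0.1 N) or (height (world z) of tin_b above 0.14 m and angle between tin_b's own z axis and vertical below 0.3 rad and linear speed of each of tin_b, tin_a, tin_c below 0.03 m/s and contact force between the fingers and tin_b above 1 N and contact force between tin_b and tray below 0.1 N and contact force between tin_a and tray between 1.5 and 5.2 N and angle between each of tin_a, tin_c's own z axis and vertical below 0.1 rad and distance of each of tin_a, tin_c from where it was at the start of the episode below 0.04 m and contact force between each of tin_a, tin_c and tin_b below 0.1 N and contact force between each of the arm, the fingers and tin_a below 0.1 N and contact force between tin_c and tray between 1.5 and 5.2 N and contact force between each of the arm, the fingers and tin_c below 0.1 N) or (height (world z) of tin_c above 0.14 m and angle between tin_c's own z axis and vertical below 0.3 rad and linear speed of each of tin_c, tin_a, tin_b below 0.03 m/s and contact force between the fingers and tin_c above 1 N and contact force between tin_c and tray below 0.1 N and contact force between tin_a and tray between 1.5 and 5.2 N and angle between each of tin_a, tin_b's own z axis and vertical below 0.1 rad and distance of each of tin_a, tin_b from where it was at the start of the episode below 0.04 m and contact force between each of tin_a, tin_b and tin_c below 0.1 N and contact force between each of the arm, the fingers and tin_a below 0.1 N and contact force between tin_b and tray between 1.5 and 5.2 N and contact force between each of the arm, the fingers and tin_b below 0.1 N))); the arm keeps its last pose, push and grip.
It fails at once if a tin is knocked over (angle between any of tin_a, tin_b, tin_c's own z axis and vertical above 0.8 rad).
It fails at once if a bystander is moved more than 30 mm (distance of any of sanding_block, screwdriver, masking_tape, turned_foot from where it was at the start of the episode above 0.03 m).
It also fails if it takes over 64 s, if anything falls off the work surface, if the arm or the gripper's body presses on something with over 40 N, if the wrist force passes 120 N, or if a joint passes its speed limit or range.

ROBOT

A 7-joint arm with a two-finger parallel gripper is mounted at the origin on the work surface; the furniture and walls round the work are solid. World frame = base frame: x ahead of the robot, y to its left, z up, the work surface at z = 0. Lengths are in m, angles in degrees, forces in N, time in s.
With the tool pointing down it reaches from about 0.425 to 0.975 m from the base axis. Payload 16.7 kg.
Tool frame: the origin (TCP) lies at the very end of the fingers, on their centre line; the grasp point (between the pads) lies 19 mm behind it (hold_point_z is the distance from the TCP to the grasp point, in m); z points along the fingers, y is the line along which they close (so a half turn about z gives the same grasp; the last joint's range is limited). The gripper opens to 85 mm and grips with 20 to 120 N. Pads are 22 mm wide; open, the fingers measure 114 mm over their backs; the gripper's body (76 mm by 85 mm) begins 54 mm behind the grasp point. The pads swing forward as they close: fully open they stand 13 mm farther back than shut.
Start: joints at [-74.513, 24.414, 4.234, 92.017, -1.954, 63.644, -3.845], TCP at [0.275, 0.616, 0.231] pointing down, gripper open.
Joint ranges: [-163.25, 163.25], [-28.42, 122.38], [-70.27, 78.77], [12.13, 141.07], [-58.53, 238.53], [9.26, 117.41], [-156.51, 156.51]. Speed limits (degrees/s): [108.29, 108.29, 136.94, 136.94, 172.46, 172.46, 172.46].

INTERFACE

Orientations are given as a 3x3 rotation matrix whose columns are the frame's x, y, z axes.
In Python, from plant import sense, get_image, camera_model, finish_job, hold_point_z gives the robot as it stands.
- The arm moves only by the shell command python3 -m pendant 'ROWS' [FORCE]. ROWS is JSON, a list of rows, each a list of 3 entries, a list of its own where there are three numbers: the shift along the tool's x, y, z in cm, then the turn, a rotation vector about the tool's x, y, z in rad, then the closure, from -1 (fully open) to 1 (shut), so that 0 is half open. In form: [[[dx, dy, dz], [wx, wy, wz], claw], ...]. A call has 1 to 12 rows; each row is the pose to reach, as a shift and turn from the pose commanded when the call began, along the tool's axes at that moment; what a row does not reach only later rows make up. A row lasts 1/12 s, in which the tool goes at most 41.7 mm and 7.16 degrees, less where a joint would pass 70% of its speed; a pose out of reach is approached as far as the arm can. A call with a gripper value outside its range is refused whole. The fingers move at their own pace and stop on an object; FORCE is the grip in N (left out, the last holds). Time passes only in rows, so rows that repeat a pose let the fingers close. It gives the time, the measured TCP pose, the force, the opening and the grip force at its end, in the units of the state.
- sense(): the state, without advancing time (a new reading comes with each control period).
- get_image(name): name is "side" or "top" or "wrist"; returns the picture (480x640x3 uint8, red, green, blue); there is no depth.
- camera_model(name): a dict with "mtx" (3x3 intrinsics, pixels), "R" (3x3) and "t" (3): a world point X has camera coordinates R X + t; the wrist camera has in their place "mount" (4x4, takes a point from camera to tool coordinates, whose origin is the TCP and whose axes are the flange's). Camera axes: x right, y down, z forward; pixel columns grow to the right and rows downward; lengths in m; the calibration is good to about 2 mm. A picture is of the moment at which its call begins: read the wrist's pose just before it. camera_model takes no time and is no camera call.
- finish_job(): hands the job in; it is judged then, once.
The state is a dict: "time": time; "qpos": joint angles; "qd": joint speeds; "effort": joint torques, N m; "tcp_pos": TCP position; "tool_rot": TCP orientation; "wrist_force": force on the tool from outside, world axes, zero at the start; "moment": the same for the moment, N m; "grip_width": finger opening in m; "grip_force": force on a finger pad.
Only numpy, scipy, OpenCV 4.12 (cv2) and the standard library are available. Lean on these libraries where they do the work, as an engineer would, in place of code of your own. Each camera call takes 0.05 s, during which the arm holds its last target. There are 200 camera calls.

## Working session

There is one attempt and no reset: what is moved stays moved. The work goes in short steps, Python scripts to look and compute and a shell command to move; the robot and the scene stay as the last step left them, time stands still between calls to the robot, and variables do not carry over. Pictures are saved under pics/ and viewed, at most 10 in all, crops included, and the job is handed in when it is done.

```bash
ls; mkdir -p pics; python3 - <<'E'
from plant import *
import cv2
for n in ("top","side"):
    cv2.imwrite(f"pics/{n}0.png",get_image(n)[:,:,::-1]); c=camera_model(n); print(n,c)
s=sense();print(s,hold_point_z)
E
```

```text
pics
top {'mtx': array([[579.37058943,   0.        , 327.36797673],
       [  0.        , 579.37058943, 237.6754324 ],
       [  0.        ,   0.        ,   1.        ]]), 'R': array([[ 0.01929564, -0.99959463,  0.02093474],
       [-0.99355367, -0.02151008, -0.11130329],
       [ 0.11170848, -0.01865212, -0.99356596]]), 't': array([0.00485487, 0.54852437, 1.45526621])}
side {'mtx': array([[574.43759995,   0.        , 318.76027676],
       [  0.        , 574.43759995, 240.14241736],
       [  0.        ,   0.        ,   1.        ]]), 'R': array([[ 0.98195136, -0.18759019,  0.02411318],
       [-0.07844315, -0.51995097, -0.85058666],
       [ 0.17209938,  0.83334321, -0.52528173]]), 't': array([-0.51079217,  0.09815863,  1.19326256])}
{'time': 0.1, 'qpos': array([-74.51300552,  24.44809875,   4.23288415,  92.04720185,
        -1.95358364,  63.64625065,  -3.84327133]), 'qd': array([ 0.05993437, -0.08716092,  0.13034168, -0.11131831,  0.01814329,
       -0.06050782,  0.00051438]), 'effort': array([ 8.04986805e-03, -9.51537895e+01,  3.77169594e+00, -4.64397848e+01,
        1.97259395e-02,  6.46510467e-03,  2.82820636e-06]), 'tcp_pos': array([0.27500159, 0.61603208, 0.2306683 ]), 'tool_rot': array([[-9.13158716e-01,  4.07603973e-01, -4.00007072e-04],
       [ 4.07604157e-01,  9.13158007e-01, -1.14248617e-03],
       [-1.00412240e-04, -1.20631575e-03, -9.99999267e-01]]), 'wrist_force': array([-1.11317119,  0.10148457,  0.72751941]), 'moment': array([ 0.01224825, -0.01629626,  0.00074551]), 'grip_force': 0.0, 'grip_width': 0.08545319610213914} 0.0187
```

View pics/top0.png

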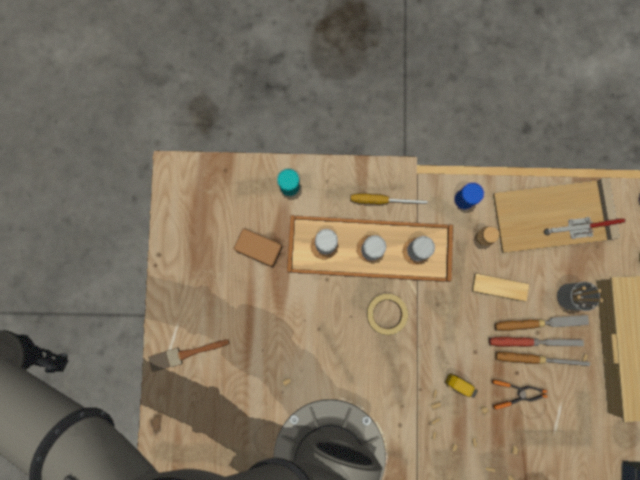

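View pics/side0.png

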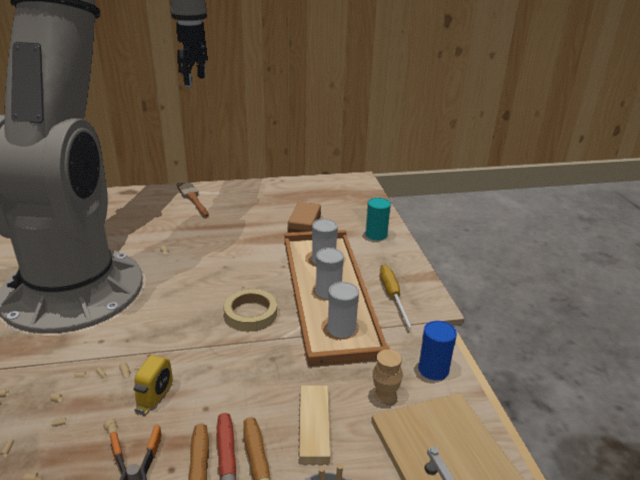

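```bash
cat > h.py <<'E'
import numpy as np, cv2
from plant import *
def proj(n,X):
    c=camera_model(n); p=(np.asarray(X)@c["R"].T+c["t"])@c["mtx"].T; return p[:,:2]/p[:,2:]
def ray(n,uv,z):
    c=camera_model(n); d=c["R"].T@np.linalg.inv(c["mtx"])@[uv[0],uv[1],1]; o=-c["R"].T@c["t"]
    return o+d*(z-o[2])/d[2]
def cyl(x,y,z0=.009,r=.028,h=.09):
    a=np.linspace(0,2*np.pi,40); return np.array([[x+r*np.cos(t),y+r*np.sin(t),z] for z in(z0,z0+h) for t in a])
E
cat > m.py <<'E'
from h import *
from scipy.optimize import least_squares
seeds={"top":[(327,241),(374,247),(422,248)],"side":[(324,240),(329,275),(343,310)]}
obs=[{} for _ in range(3)]
for n in seeds:
    im=cv2.imread(f"pics/{n}0.png"); hsv=cv2.cvtColor(im,cv2.COLOR_BGR2HSV)
    m=((hsv[:,:,1]<55)&(hsv[:,:,2]>60)).astype(np.uint8)
    k,l,st,ce=cv2.connectedComponentsWithStats(m)
    for i,s in enumerate(seeds[n]):
        j=l[s[1],s[0]]; obs[i][n]=(st[j],ce[j]); print(n,i,j,st[j],ce[j])
        cv2.drawContours(im,cv2.findContours((l==j).astype(np.uint8),0,2)[0],-1,(0,0,255),1)
    x,y=(270,190) if n=="top" else (260,190)
    cv2.imwrite(f"pics/{n}c.png",cv2.resize(im[y:y+190,x:x+200],None,fx=3,fy=3,interpolation=2))
def hullc(n,xy):
    h=cv2.convexHull(proj(n,cyl(*xy)).astype(np.float32)); M=cv2.moments(h); return np.array([M["m10"],M["m01"]])/M["m00"]
for i,o in enumerate(obs):
    for ns in (["top"],["side"],["top","side"]):
        f=lambda v:np.concatenate([hullc(n,v)-o[n][1] for n in ns]); r=least_squares(f,[.6,0],diff_step=1e-3); print(i,ns,r.x.round(4),r.fun.round(2))
P=[ray("top",c,z) for c,z in zip([(290,217),(452,226),(449,280),(289,271)],[.02]*4)]
print(np.round(P,3))
E
python3 m.py; python3 - <<'E'
import cv2,numpy as np
a=cv2.imread("pics/topc.png");b=cv2.imread("pics/sidec.png")
cv2.imwrite("pics/both.png",cv2.resize(np.hstack([a,b]),(800,380)))
E
```

```text
top 0 32 [315 229  23  25 454] [325.9185022  240.94052863]
top 1 33 [362 235  24  25 468] [373.42948718 247.3974359 ]
top 2 34 [408 236  27  25 509] [420.978389   248.17288802]
side 0 137 [ 312  218   47  120 3381] [333.31943212 279.28630583]
side 1 137 [ 312  218   47  120 3381] [333.31943212 279.28630583]
side 2 137 [ 312  218   47  120 3381] [333.31943212 279.28630583]
0 ['top'] [0.5361 0.0202] [0. 0.]
0 ['side'] [ 0.5236 -0.1298] [-0.  0.]
0 ['top', 'side'] [ 0.5388 -0.0262] [ 18.52  -0.64  -3.15 -28.4 ]
1 ['top'] [ 0.5226 -0.0992] [ 0. -0.]
1 ['side'] [ 0.5236 -0.1298] [-0.  0.]
1 ['top', 'side'] [ 0.5252 -0.1102] [ 4.35 -0.9  -1.27 -5.66]
2 ['top'] [ 0.5235 -0.2193] [ 0. -0.]
2 ['side'] [ 0.5236 -0.1298] [-0.  0.]
2 ['top', 'side'] [ 0.518  -0.1839] [-13.99   1.84   3.05  16.54]
[[ 0.601  0.114  0.02 ]
 [ 0.587 -0.308  0.02 ]
 [ 0.447 -0.299  0.02 ]
 [ 0.461  0.113  0.02 ]]
```

View pics/both.png

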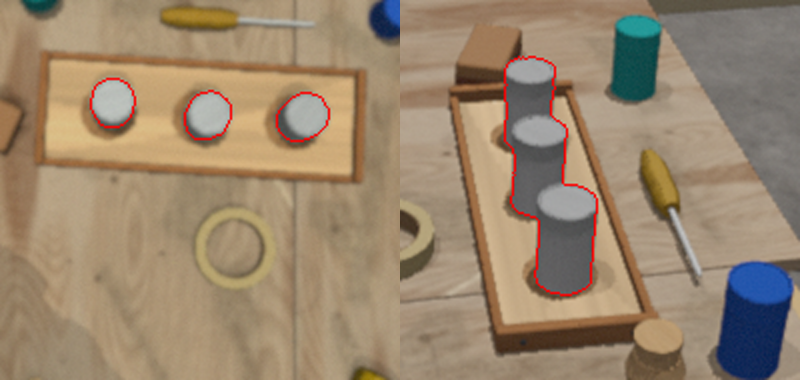

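Tins show at about (326,241), (374,247) and (423,248) in the top view. The blue and turquoise cylinders are the look-alikes outside the tray. I'll refine with the bright lids.

```bash
python3 - <<'E'
from h import *
from scipy.spatial.transform import Rotation as Ro
im=cv2.imread("pics/top0.png");g=cv2.cvtColor(im,cv2.COLOR_BGR2HSV)
m=((g[:,:,1]<55)&(g[:,:,2]>150)).astype(np.uint8)
k,l,st,ce=cv2.connectedComponentsWithStats(m)
s=sense();R=s["tool_rot"];p=s["tcp_pos"]
ya=np.radians(0-1.9); x=np.array([np.cos(ya),np.sin(ya),0])
for u,v in [(326,241),(374,247),(423,248)]:
    j=l[v,u]; X=ray("top",ce[j],.099); print(st[j],ce[j].round(1),X.round(4), np.degrees(np.arctan2(*(X[:2]-0)[::-1])).round(1))
    e=np.array([X[0],X[1],.2])-p; print("shift cm at z .2", (R.T@e*100).round(1))
# turn so that tool y -> x axis
T=np.column_stack([np.cross(x,[0,0,-1]),x,[0,0,-1]]); print(Ro.from_matrix(R.T@T).as_rotvec().round(3), R.round(3))
E
```

```text
[315 229  23  22 377] [326.1 239.2] [0.5367 0.0204 0.099 ] 2.2
shift cm at z .2 [-48.2 -43.7   3.1]
[365 235  21  22 359] [375.  245.9] [ 0.5228 -0.0996  0.099 ] -10.8
shift cm at z .2 [-51.8 -55.2   3.1]
[414 236  21  22 353] [423.9 246.5] [ 0.524  -0.2196  0.099 ] -22.7
shift cm at z .2 [-56.8 -66.1   3.2]
[-1.000e-03  1.000e-03  1.184e+00] [[-0.913  0.408 -0.   ]
 [ 0.408  0.913 -0.001]
 [-0.    -0.001 -1.   ]]
```

```bash
python3 -m pendant '[[[-4,-3.6,0],[0,0,0.1],-1],[[-8,-7.2,0],[0,0,0.2],-1],[[-12,-10.8,0],[0,0,0.3],-1],[[-16,-14.5,0],[0,0,0.4],-1],[[-20,-18.1,0],[0,0,0.5],-1],[[-24,-21.8,0],[0,0,0.6],-1],[[-28,-25.4,0],[0,0,0.7],-1],[[-32,-29,0],[0,0,0.8],-1],[[-36,-32.6,0],[0,0,0.9],-1],[[-40,-36.3,0],[0,0,1.0],-1],[[-44,-40,0],[0,0,1.1],-1],[[-48.2,-43.7,0],[0,0,1.184],-1]]' 40
```

```text
time: 1.1
tcp_pos: [0.4765, 0.1566, 0.2314]
tool_rot: [[0.038, 0.999, -0.0], [0.999, -0.038, 0.0], [0.0, -0.0, -1.0]]
wrist_force: [1.1, 0.4, -0.7]
grip_width: 0.0857
grip_force: 0.0
```

```bash
python3 -m pendant '[[[0,0,0],[0,0,0],-1],[[0,0,0],[0,0,0],-1]]'; python3 -c "
from plant import *
s=sense();print(s['tool_rot'].round(3),s['tcp_pos'],s['qpos'].round(1),s['wrist_force'])"
```

```text
time: 1.27
tcp_pos: [0.4769, 0.1563, 0.2313]
tool_rot: [[0.038, 0.999, -0.0], [0.999, -0.038, -0.0], [-0.0, 0.0, -1.0]]
wrist_force: [0.1, 1.1, 0.2]
grip_width: 0.0856
grip_force: 0.0
[[ 0.038  0.999 -0.   ]
 [ 0.999 -0.038 -0.   ]
 [-0.     0.    -1.   ]] [0.47694617 0.15631289 0.23132303] [-50.9   8.3  28.3 115.1  -4.6  57.6 -22.6] [0.06226291 1.13292374 0.22678896]
```

```bash
python3 -m pendant '[[[-2.5,1.2,0],[0,0,0],-1],[[-5,2.4,0],[0,0,0],-1],[[-8,3.8,1],[0,0,0],-1],[[-10.5,5.2,2],[0,0,0],-1],[[-12.5,6.2,3],[0,0,0],-1],[[-13.4,6.5,3.1],[0,0,0],-1],[[-13.4,6.5,3.1],[0,0,0],-1],[[-13.4,6.5,3.1],[0,0,0],-1],[[-13.4,6.5,3.1],[0,0,0],-1]]'; python3 - <<'E'
from h import *
s=sense();im=get_image("wrist");c=camera_model("wrist");M=np.array(c["mount"])
print(M.round(3)); out=im[:,:,::-1].copy()
for X in [(.5367,.0204),(.5228,-.0996),(.524,-.2196)]:
    P=cyl(*X)[40:]; P=(P-s["tcp_pos"])@s["tool_rot"]; q=(P-M[:3,3])@M[:3,:3]
    if q[:,2].min()<.02: continue
    u=q@c["mtx"].T; u=(u[:,:2]/u[:,2:]).astype(np.int32); cv2.polylines(out,[u],True,(0,0,255),1)
cv2.imwrite("pics/w1.png",out)
E
```

```text
time: 2.02
tcp_pos: [0.5367, 0.0242, 0.2005]
tool_rot: [[0.031, 1.0, -0.0], [1.0, -0.031, 0.001], [0.001, -0.0, -1.0]]
wrist_force: [-0.1, 0.8, 0.1]
grip_width: 0.0854
grip_force: 0.0
[[ 0.001 -0.965 -0.263  0.065]
 [ 1.     0.001 -0.001  0.   ]
 [ 0.001 -0.263  0.965 -0.141]
 [ 0.     0.     0.     1.   ]]
```

View pics/w1.png

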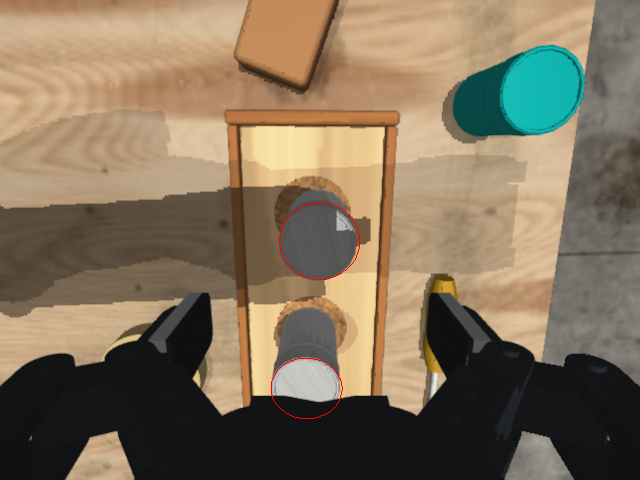

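The wrist view confirms the estimates: both circles lie on the lids, with the left one at (319,241). Descending.

```bash
python3 -m pendant '[[[-0.4,0,2],[0,0,0],-1],[[-0.4,0,5],[0,0,0],-1],[[-0.4,0,8],[0,0,0],-1],[[-0.4,0,11],[0,0,0],-1],[[-0.4,0,13],[0,0,0],-1],[[-0.4,0,14.5],[0,0,0],-1],[[-0.4,0,15],[0,0,0],-1],[[-0.4,0,15],[0,0,0],-1],[[-0.4,0,15],[0,0,0],0],[[-0.4,0,15],[0,0,0],1],[[-0.4,0,15],[0,0,0],1],[[-0.4,0,15],[0,0,0],1]]' 50
```

```text
time: 3.07
tcp_pos: [0.5371, 0.0189, 0.0516]
tool_rot: [[0.033, 0.999, 0.001], [0.999, -0.033, 0.001], [0.001, 0.001, -1.0]]
wrist_force: [-4.3, 0.3, 9.7]
grip_width: 0.0549
grip_force: 50.8
```

```bash
python3 -m pendant '[[[0,0,0],[0,0,0],1],[[0,0,0],[0,0,0],1],[[0,0,0],[0,0,0],1],[[0,0,0],[0,0,0],1],[[0,0,0],[0,0,0],1],[[0,0,0],[0,0,0],1]]'
```

```text
time: 3.57
tcp_pos: [0.537, 0.0189, 0.0515]
tool_rot: [[0.033, 0.999, 0.001], [0.999, -0.033, 0.001], [0.001, 0.001, -1.0]]
wrist_force: [-4.4, 1.5, 9.8]
grip_width: 0.0552
grip_force: 50.8
```

```bash
python3 -m pendant '[[[0,0,-1],[0,0,0],1],[[0,0,-2.5],[0,0,0],1],[[0,0,-4],[0,0,0],1],[[0,0,-5.5],[0,0,0],1],[[0,0,-6],[0,0,0],1],[[0,0,-6],[0,0,0],1],[[0,0,-6],[0,0,0],1],[[0,0,-6],[0,0,0],1],[[0,0,-6],[0,0,0],1],[[0,0,-6],[0,0,0],1],[[0,0,-6],[0,0,0],1],[[0,0,-6],[0,0,0],1]]'; python3 -c "
from h import *
print(sense()['wrist_force'],sense()['moment']);cv2.imwrite('pics/s1.png',get_image('side')[150:350,200:460,::-1])"
```

```text
time: 4.57
tcp_pos: [0.5366, 0.0184, 0.11]
tool_rot: [[0.033, 0.999, -0.001], [0.999, -0.033, -0.0], [-0.0, -0.001, -1.0]]
wrist_force: [0.3, -0.1, -7.1]
grip_width: 0.0554
grip_force: 55.2
[ 0.27503473 -0.09298347 -7.14790584] [ 0.00039609  0.01897594 -0.02540056]
```

View pics/s1.png

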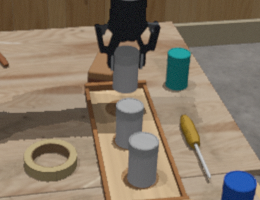

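Hefted, upright and clear of the tray: 7.1 N. Setting it back.

```bash
python3 -m pendant '[[[0,0,2],[0,0,0],1],[[0,0,4],[0,0,0],1],[[0,0,5],[0,0,0],1],[[0,0,5.4],[0,0,0],1],[[0,0,5.6],[0,0,0],1],[[0,0,5.8],[0,0,0],1],[[0,0,5.8],[0,0,0],1],[[0,0,5.8],[0,0,0],1]]'
```

```text
time: 5.28
tcp_pos: [0.5372, 0.0186, 0.0529]
tool_rot: [[0.033, 0.999, 0.001], [0.999, -0.033, 0.0], [0.0, 0.001, -1.0]]
wrist_force: [-0.9, -0.1, -5.2]
grip_width: 0.0552
grip_force: 55.1
```

```bash
python3 -m pendant '[[[0,0,0.1],[0,0,0],1],[[0,0,0.1],[0,0,0],1],[[0,0,0.1],[0,0,0],0.3],[[0,0,0.1],[0,0,0],-0.2],[[0,0,0.1],[0,0,0],-1],[[0,0,0.1],[0,0,0],-1],[[0,0,0.1],[0,0,0],-1],[[0,0,0.1],[0,0,0],-1],[[0,0,0.1],[0,0,0],-1],[[0,0,0.1],[0,0,0],-1]]'
```

```text
time: 6.12
tcp_pos: [0.5368, 0.0185, 0.0514]
tool_rot: [[0.033, 0.999, 0.0], [0.999, -0.033, -0.0], [-0.0, 0.0, -1.0]]
wrist_force: [0.5, 0.7, -0.2]
grip_width: 0.0854
grip_force: 0.0
```

```bash
python3 -m pendant '[[[0,0,-2.5],[0,0,0],-1],[[0,0,-5.5],[0,0,0],-1],[[0,0,-8.5],[0,0,0],-1],[[0,0,-11],[0,0,0],-1],[[-1,0,-12],[0,0,0],-1],[[-3.5,-0.3,-12],[0,0,0],-1],[[-6,-0.5,-12],[0,0,0],-1],[[-8.5,-0.8,-12],[0,0,0],-1],[[-10.5,-1,-12],[0,0,0],-1],[[-11.8,-1,-12],[0,0,0],-1],[[-11.8,-1,-12],[0,0,0],-1],[[-11.8,-1,-12],[0,0,0],-1]]'; python3 - <<'E'
from h import *
s=sense();im=get_image("wrist");c=camera_model("wrist");M=np.array(c["mount"]); out=im[:,:,::-1].copy()
for X in [(.5367,.0204),(.5228,-.0996),(.524,-.2196)]:
    P=cyl(*X)[40:]; P=(P-s["tcp_pos"])@s["tool_rot"]; q=(P-M[:3,3])@M[:3,:3]
    if q[:,2].min()<.02: continue
    u=q@c["mtx"].T; u=(u[:,:2]/u[:,2:]).astype(np.int32); cv2.polylines(out,[u],True,(0,0,255),1)
cv2.imwrite("pics/w2.png",out)
E
```

```text
time: 7.12
tcp_pos: [0.5226, -0.0997, 0.1711]
tool_rot: [[0.035, 0.999, -0.0], [0.999, -0.035, -0.0], [-0.0, -0.0, -1.0]]
wrist_force: [0.3, 0.3, 0.1]
grip_width: 0.0856
grip_force: 0.0
```

View pics/w2.png

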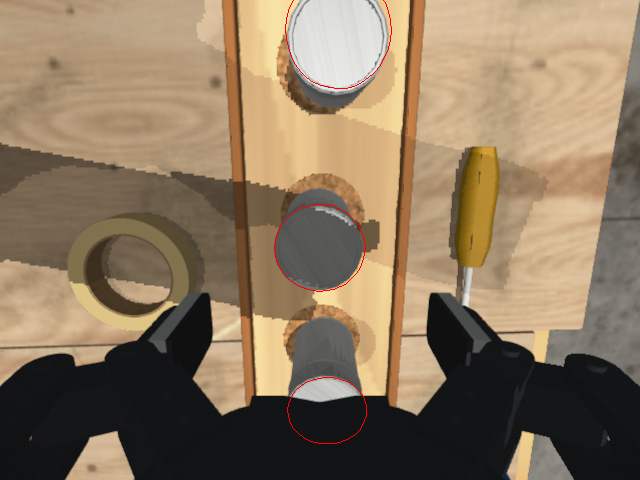

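The left tin stands upright back in its place at (338,37), and the middle lid at (320,248) is centred. Descending on the middle tin.

```bash
python3 -m pendant '[[[0,0,2.5],[0,0,0],-1],[[0,0,5.5],[0,0,0],-1],[[0,0,8.5],[0,0,0],-1],[[0,0,10.5],[0,0,0],-1],[[0,0,12],[0,0,0],-1],[[0,0,12],[0,0,0],-1],[[0,0,12],[0,0,0],0],[[0,0,12],[0,0,0],1],[[0,0,12],[0,0,0],1],[[0,0,12],[0,0,0],1],[[0,0,12],[0,0,0],1],[[0,0,12],[0,0,0],1]]' 50
```

```text
time: 8.17
tcp_pos: [0.5234, -0.0988, 0.0525]
tool_rot: [[0.033, 0.999, 0.001], [0.999, -0.033, 0.001], [0.001, 0.001, -1.0]]
wrist_force: [-3.2, 1.6, 9.0]
grip_width: 0.0553
grip_force: 52.2
```

```bash
python3 -m pendant '[[[0,0,0],[0,0,0],1],[[0,0,-1],[0,0,0],1],[[0,0,-2.5],[0,0,0],1],[[0,0,-4],[0,0,0],1],[[0,0,-5.5],[0,0,0],1],[[0,0,-6],[0,0,0],1],[[0,0,-6],[0,0,0],1],[[0,0,-6],[0,0,0],1],[[0,0,-6],[0,0,0],1],[[0,0,-6],[0,0,0],1],[[0,0,-6],[0,0,0],1],[[0,0,-6],[0,0,0],1]]'
```

```text
time: 9.17
tcp_pos: [0.5226, -0.0991, 0.1108]
tool_rot: [[0.033, 0.999, -0.001], [0.999, -0.033, -0.0], [-0.0, -0.001, -1.0]]
wrist_force: [-0.6, 0.2, -4.1]
grip_width: 0.0547
grip_force: 53.8
```

Middle: 4.1 N. One more short hold, then set down.

```bash
python3 -m pendant '[[[0,0,0],[0,0,0],1],[[0,0,2],[0,0,0],1],[[0,0,4],[0,0,0],1],[[0,0,5],[0,0,0],1],[[0,0,5.4],[0,0,0],1],[[0,0,5.6],[0,0,0],1],[[0,0,5.8],[0,0,0],1],[[0,0,5.8],[0,0,0],1],[[0,0,5.9],[0,0,0],1],[[0,0,5.9],[0,0,0],1],[[0,0,5.9],[0,0,0],1]]'
```

```text
time: 10.08
tcp_pos: [0.5231, -0.099, 0.0527]
tool_rot: [[0.033, 0.999, 0.001], [0.999, -0.033, 0.0], [0.0, 0.001, -1.0]]
wrist_force: [-0.1, 0.0, -3.4]
grip_width: 0.0551
grip_force: 54.0
```

```bash
python3 -m pendant '[[[0,0,0],[0,0,0],0.3],[[0,0,0],[0,0,0],-0.2],[[0,0,0],[0,0,0],-1],[[0,0,0],[0,0,0],-1],[[0,0,0],[0,0,0],-1],[[0,0,0],[0,0,0],-1],[[0,0,0],[0,0,0],-1],[[0,0,-2.5],[0,0,0],-1],[[0,0,-5.5],[0,0,0],-1],[[0,0,-8.5],[0,0,0],-1],[[0,0,-11],[0,0,0],-1],[[0,0,-12],[0,0,0],-1]]'
```

```text
time: 11.08
tcp_pos: [0.524, -0.0994, 0.1754]
tool_rot: [[0.033, 0.999, 0.004], [0.999, -0.033, 0.0], [0.0, 0.004, -1.0]]
wrist_force: [0.8, 0.3, 0.4]
grip_width: 0.0853
grip_force: 0.0
```

```bash
python3 -m pendant '[[[-1,0,0],[0,0,0],-1],[[-3.5,0.1,0],[0,0,0],-1],[[-6,0.3,0],[0,0,0],-1],[[-8.5,0.4,0],[0,0,0],-1],[[-10.5,0.5,0],[0,0,0],-1],[[-12,0.5,0],[0,0,0],-1],[[-12,0.5,0],[0,0,0],-1],[[-12,0.5,0],[0,0,0],-1],[[-12,0.5,0],[0,0,0],-1]]'; python3 - <<'E'
from h import *
s=sense();im=get_image("wrist");c=camera_model("wrist");M=np.array(c["mount"]); out=im[:,:,::-1].copy()
for X in [(.5367,.0204),(.5228,-.0996),(.524,-.2196)]:
    P=cyl(*X)[40:]; P=(P-s["tcp_pos"])@s["tool_rot"]; q=(P-M[:3,3])@M[:3,:3]
    if q[:,2].min()<.02: continue
    u=q@c["mtx"].T; u=(u[:,:2]/u[:,2:]).astype(np.int32); cv2.polylines(out,[u],True,(0,0,255),1)
cv2.imwrite("pics/w3.png",out)
E
```

```text
time: 11.83
tcp_pos: [0.5235, -0.2187, 0.1714]
tool_rot: [[0.033, 0.999, -0.001], [0.999, -0.033, 0.0], [0.0, -0.001, -1.0]]
wrist_force: [-0.1, -0.6, 0.2]
grip_width: 0.0854
grip_force: 0.0
```

View pics/w3.png

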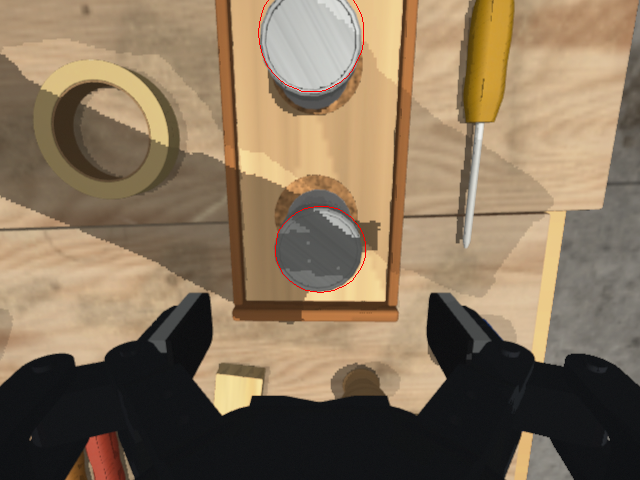

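The middle tin is back upright at (312,38), and the right lid at (320,249) is centred.

```bash
python3 -m pendant '[[[0,0,2.5],[0,0,0],-1],[[0,0,5.5],[0,0,0],-1],[[0,0,8.5],[0,0,0],-1],[[0,0,10.5],[0,0,0],-1],[[0,0,12],[0,0,0],-1],[[0,0,12],[0,0,0],-1],[[0,0,12],[0,0,0],0],[[0,0,12],[0,0,0],1],[[0,0,12],[0,0,0],1],[[0,0,12],[0,0,0],1],[[0,0,12],[0,0,0],1],[[0,0,12],[0,0,0],1]]' 50
```

```text
time: 12.88
tcp_pos: [0.5244, -0.2191, 0.0536]
tool_rot: [[0.033, 0.999, 0.002], [0.999, -0.033, 0.0], [0.0, 0.002, -1.0]]
wrist_force: [-2.5, 0.8, 9.0]
grip_width: 0.0552
grip_force: 52.1
```

```bash
python3 -m pendant '[[[0,0,0],[0,0,0],1],[[0,0,-1],[0,0,0],1],[[0,0,-2.5],[0,0,0],1],[[0,0,-4],[0,0,0],1],[[0,0,-5.5],[0,0,0],1],[[0,0,-6],[0,0,0],1],[[0,0,-6],[0,0,0],1],[[0,0,-6],[0,0,0],1],[[0,0,-6],[0,0,0],1],[[0,0,-6],[0,0,0],1],[[0,0,-6],[0,0,0],1],[[0,0,-6],[0,0,0],1]]'
```

```text
time: 13.88
tcp_pos: [0.5236, -0.2192, 0.1118]
tool_rot: [[0.033, 0.999, -0.001], [0.999, -0.033, -0.0], [-0.0, -0.001, -1.0]]
wrist_force: [0.5, 0.3, -2.4]
grip_width: 0.055
grip_force: 53.5
```

```bash
python3 -m pendant '[[[0,0,0],[0,0,0],1],[[0,0,2],[0,0,0],1],[[0,0,4],[0,0,0],1],[[0,0,5],[0,0,0],1],[[0,0,5.4],[0,0,0],1],[[0,0,5.6],[0,0,0],1],[[0,0,5.8],[0,0,0],1],[[0,0,5.8],[0,0,0],1],[[0,0,5.9],[0,0,0],1],[[0,0,5.9],[0,0,0],1],[[0,0,5.9],[0,0,0],1]]'
```

```text
time: 14.8
tcp_pos: [0.5241, -0.2192, 0.0537]
tool_rot: [[0.033, 0.999, 0.001], [0.999, -0.033, -0.0], [-0.0, 0.001, -1.0]]
wrist_force: [0.0, 0.9, -2.1]
grip_width: 0.0551
grip_force: 53.6
```

```bash
python3 -m pendant '[[[0,0,0],[0,0,0],0.3],[[0,0,0],[0,0,0],-0.2],[[0,0,0],[0,0,0],-1],[[0,0,0],[0,0,0],-1],[[0,0,0],[0,0,0],-1],[[0,0,0],[0,0,0],-1],[[0,0,0],[0,0,0],-1],[[0,0,-2.5],[0,0,0],-1],[[0,0,-5.5],[0,0,0],-1],[[0,0,-8.5],[0,0,0],-1],[[0,0,-11],[0,0,0],-1],[[0,0,-12],[0,0,0],-1]]'
```

```text
time: 15.8
tcp_pos: [0.5249, -0.2199, 0.1766]
tool_rot: [[0.034, 0.999, 0.004], [0.999, -0.034, -0.001], [-0.001, 0.004, -1.0]]
wrist_force: [0.5, -0.7, 1.0]
grip_width: 0.0854
grip_force: 0.0
```

```bash
python3 -m pendant '[[[2,0,0],[0,0,0],-1],[[5,0.1,0],[0,0,0],-1],[[8,0.2,0],[0,0,0],-1],[[11,0.2,0],[0,0,0],-1],[[14,0.3,0],[0,0,0],-1],[[17,0.4,0],[0,0,0],-1],[[20,0.5,0],[0,0,0],-1],[[22.5,0.6,0],[0,0,0],-1],[[23.8,0.6,0],[0,0,0],-1],[[23.8,0.6,0],[0,0,0],-1],[[23.8,0.6,0],[0,0,0],-1],[[23.8,0.6,0],[0,0,0],-1]]'; python3 - <<'E'
from h import *
s=sense();im=get_image("wrist");c=camera_model("wrist");M=np.array(c["mount"]); out=im[:,:,::-1].copy()
for X in [s["tcp_pos"][:2],(.5228,-.0996)]:
    P=cyl(*X)[40:]; P=(P-s["tcp_pos"])@s["tool_rot"]; q=(P-M[:3,3])@M[:3,:3]
    u=q@c["mtx"].T; u=(u[:,:2]/u[:,2:]).astype(np.int32); cv2.polylines(out,[u],True,(0,0,255),1)
cv2.imwrite("pics/w4.png",out)
E
```

```text
time: 16.8
tcp_pos: [0.5376, 0.0176, 0.1732]
tool_rot: [[0.034, 0.999, -0.0], [0.999, -0.034, -0.0], [-0.0, -0.0, -1.0]]
wrist_force: [-0.5, 0.4, 0.3]
grip_width: 0.0853
grip_force: 0.0
```

View pics/w4.png

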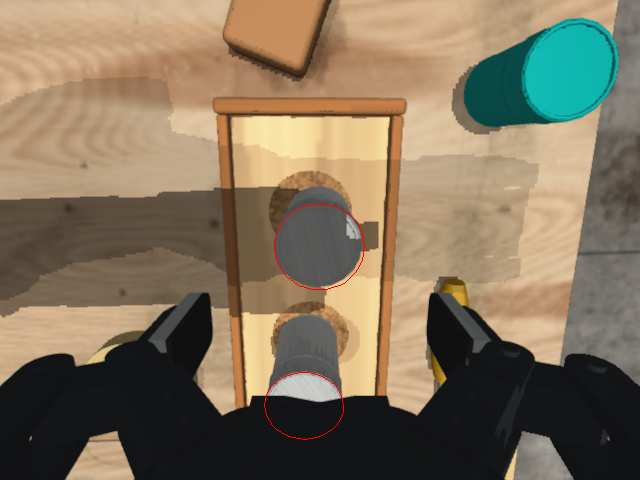

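The left lid at (320,247) is centred and the middle tin is upright. The left tin is the heaviest (7.1 N against 4.1 and 2.4 N), so I'll grasp it and raise it.

```bash
python3 -m pendant '[[[0,0,2.5],[0,0,0],-1],[[0,0,5.5],[0,0,0],-1],[[0,0,8.5],[0,0,0],-1],[[0,0,10.5],[0,0,0],-1],[[0,0,12.2],[0,0,0],-1],[[0,0,12.2],[0,0,0],-1],[[0,0,12.2],[0,0,0],0],[[0,0,12.2],[0,0,0],1],[[0,0,12.2],[0,0,0],1],[[0,0,12.2],[0,0,0],1],[[0,0,12.2],[0,0,0],1],[[0,0,12.2],[0,0,0],1]]' 60
```

```text
time: 17.85
tcp_pos: [0.5382, 0.0182, 0.0526]
tool_rot: [[0.033, 0.999, 0.001], [0.999, -0.033, 0.0], [0.0, 0.001, -1.0]]
wrist_force: [-3.6, -2.9, 7.8]
grip_width: 0.055
grip_force: 62.4
```

```bash
python3 -m pendant '[[[0,0,0],[0,0,0],1],[[0,0,-1],[0,0,0],1],[[0,0,-2.5],[0,0,0],1],[[0,0,-4.5],[0,0,0],1],[[0,0,-6.5],[0,0,0],1],[[0,0,-8.5],[0,0,0],1],[[0,0,-10.5],[0,0,0],1],[[0,0,-12.5],[0,0,0],1],[[0,0,-14.5],[0,0,0],1],[[0,0,-16.5],[0,0,0],1],[[0,0,-17.5],[0,0,0],1],[[0,0,-18],[0,0,0],1]]'
```

```text
time: 18.85
tcp_pos: [0.5381, 0.0186, 0.2333]
tool_rot: [[0.033, 0.999, 0.002], [0.999, -0.033, 0.001], [0.001, 0.002, -1.0]]
wrist_force: [1.0, 0.3, -6.3]
grip_width: 0.0547
grip_force: 65.2
```

```bash
python3 -m pendant '[[[0,0,0],[0,0,0],1],[[0,0,0],[0,0,0],1],[[0,0,0],[0,0,0],1],[[0,0,0],[0,0,0],1],[[0,0,0],[0,0,0],1],[[0,0,0],[0,0,0],1],[[0,0,0],[0,0,0],1],[[0,0,0],[0,0,0],1]]'; python3 -c "
from h import *
print(sense()['qd']);cv2.imwrite('pics/s2.png',get_image('side')[50:400,150:500,::-1])"
```

```text
time: 19.52
tcp_pos: [0.5377, 0.0184, 0.2311]
tool_rot: [[0.033, 0.999, -0.0], [0.999, -0.033, -0.0], [-0.0, -0.0, -1.0]]
wrist_force: [-0.6, 0.6, -5.4]
grip_width: 0.0546
grip_force: 65.2
[-0.02335296 -0.06806637  0.07379047 -0.01269309 -0.03583107  0.05184354
  0.02729016]
```

View pics/s2.png

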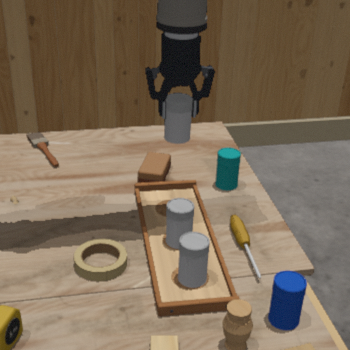

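The tin hangs upright above the tray and the other two stand in place, but the force reading wavers. I'll average a few readings before handing in.

```bash
for i in 1 2 3 4 5 6 7 8; do python3 -m pendant '[[[0,0,0],[0,0,0],1]]' | grep wrist; done
```

```text
wrist_force: [-0.3, 0.2, -6.4]
wrist_force: [-0.3, -0.3, -5.9]
wrist_force: [1.4, -0.8, -6.2]
wrist_force: [0.0, 0.7, -5.7]
wrist_force: [1.2, 0.5, -6.7]
wrist_force: [-0.3, -0.4, -6.9]
wrist_force: [0.5, -0.2, -5.6]
wrist_force: [0.0, 0.8, -6.4]
```

```bash
python3 -c "
from plant import *
print(finish_job())"
```

```text
the job is handed in; nothing more can be done
None
```

I hefted all three tins left to right and handed the job in holding the left-hand one, the heaviest (about 6.2 N averaged, against single readings of 4.1 N middle and 2.4 N right), still and upright with its underside about 0.19 m above the bench; the other two are upright in their places.

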